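Hook the deep basket forward on the corner shelf

TASK

The blue basket stands too deep under the wire tier of the corner shelf to be reached by hand: take the red-handled pull hook, catch the inside of the basket's front lip with its blade and drag the basket straight forward until it sits square and snug against both rubber bumpers of the front stop bar, keeping a firm pull on it there for half a second (about 8 N on the bumpers; never more than 16 N of hook force on the basket). Then unhook gently, leaving the basket against the bumpers, and stand the hook upright on the counter again. Touch the basket with the hook only, do not tip it, and leave the soap pump, glass jar, comb and orange cup where they are.

Things in the scene. Friction and masses are not known exactly. Their poses are not given: they have to be found in the camera images.
- shelf: white plastic corner shelf, fixed on the counter. Origin on the counter (z 0) under the middle of its front edge; x points into the shelf (290 mm deep), y left (-230..230), z up. Board top at z 45 mm. A wire tier (6 mm steel bars, centres at z 186 mm) covers x 82..275 mm, y -210..210 mm, with a 16 mm post at each corner; before x 75 mm the space above the board is open.
- stop: grey stop bar on two short posts, fixed on the shelf board's front edge. Origin on the board top under the middle of the bar's front face (shelf frame 0, 0, 45 mm), axes as the shelf. Bar x 0..12, y -80..80, top at z 68 mm (7 mm lower than the basket's lip). Behind it are two rubber bumpers, see bumper_nearest.
- basket: open blue plastic basket, 130 x 130 x 75 mm, walls and floor 4 mm, 0.3 to 0.65 kg, loose on the board; dragging takes about 1 to 5 N. Origin at the underside, middle of its front face; x points back into the basket (0..130), y left (-65..65), z up. It starts with its front face 85 to 115 mm behind the shelf's front edge, turned up to 0.1 rad.
- lip (a point): middle of the top of the basket's front wall (the lip): basket frame x 2, y 0, z 75 mm. The lip is 4 mm thick, and 63 mm of free height remain above it under the wire tier. Inside, behind the lip, nothing is in the way of the hook.
- hook: pull hook, 0.12 kg, standing on the counter on its grip's foot and blade. Origin under the grip's middle; x along the rod to the blade, z up. Red grip 16 (x) x 36 (y) x 85 mm (z), best held across x (closing along the rod). Rod 10 wide, z 22..30 mm, to x 170 mm; there a 24 mm wide, 5 mm thick blade goes down to z 0: 22 mm below the rod. Its face at x 165 mm catches the lip from inside.
- hook_grip (a point): point to grip: in the middle of the red grip, 55 mm above the hook's underside; fingertips then stay clear of the rod.
- hook_blade (a point): lower edge of the blade's catching face: hook frame x 165 mm, y 0, z 0.
- pump: pink soap pump, 58 mm across, 151 mm high, standing at one side of the shelf's front (near shelf x 45 mm, y +155 or -155 mm). Origin at its underside.
- jar: empty glass jar, 64 mm across, 85 mm high, standing at the other side of the shelf's front. Origin at its underside.
- comb: black comb, 150 x 27 x 5 mm, lying on the counter. Origin at the underside, about the middle.
- cup: orange plastic cup with an ear, 68 mm across, 85 mm long, lying on its side on the counter. Origin at the underside, about the middle.
- bumper_nearest (a point): stop frame x 26 mm, y 0, z 56 mm: where the line of the two bumper faces lies when screwed fully back. Bumpers at y -45 and 45 mm, 22 mm wide, z 47..65 mm, on adjusting screws: both faces stand equally at x 26 to 54 mm, differently each time and not measured, so the end of the drag must be felt. The rubber gives 1 mm per 6 N.
Not all that is in view belongs to the job. There is more than one size of the basket; the one meant has the size given above.

How it is judged (in metres and radians):
On the way, in this order (a step that is already met when the one before it is completed fails the run):
1. the hook is taken up from the counter (height (world z) of hook above 0.04 m), for 0.2 s.
2. the hook keeps the basket pulled, square, against the bumpers with at least 4 N (contact force between basket and stop above 4 N and contact force between hook and basket above 4 N and angle between the x axis of basket and the x axis of shelf, either way round below 0.05 rad), for 0.3 s.
At the end, for the whole second after the job is handed in: The basket rests on the shelf board still touching the bumpers (front face at most 56 mm from the bar's front, turned less than 0.05 rad), still; the hook is off it and stands upright (within 0.1 rad) and still on the counter (x of basket in the frame of stop below 0.056 m and z of basket in the frame of stop below 0.004 m and angle between the x axis of basket and the x axis of shelf, either way round below 0.05 rad and contact force between basket and stop above 0.03 N and linear speed of each of basket, hook below 0.01 m/s and contact force between hook and basket below 0.01 N and height (world z) of hook below 0.006 m and angle between hook's own z axis and vertical below 0.1 rad).
It fails at once if the hook bears on the basket with more than 16 N (contact force between hook and basket above 16 N).
It fails at once if the robot itself touches the basket (contact force between basket and the arm above 0.3 N or contact force between basket and the fingers above 0.3 N).
It fails at once if the basket tips by more than 0.12 rad (angle between basket's own z axis and vertical above 0.12 rad).
It fails at once if the pump, jar, comb or cup is moved by more than 15 mm (distance of any of pump, jar, comb, cup from where it was at the start of the episode above 0.015 m).
It also fails if it takes over 72 s, if anything falls off the work surface, if the arm or the gripper's body presses on something with over 40 N, if the wrist force passes 120 N, or if a joint passes its speed limit or range.

ROBOT

A 6-joint arm with a two-finger parallel gripper is mounted at the origin on the work surface. World frame = base frame: x ahead of the robot, y to its left, z up, the work surface at z = 0. Lengths are in mm, angles in rad, forces in N, time in s.
With the tool pointing down it reaches from about 425 to 950 mm from the base axis. Payload 3.5 kg.
Tool frame: the origin (TCP) lies midway between the tips of the shut fingers; the grasp point (between the pads) lies 19 mm behind it; z points along the fingers, y is the line along which they close (so a half turn about z gives the same grasp; the last joint's range is limited). The gripper opens to 85 mm and grips with 20 to 120 N. Pads are 22 mm wide; open, the fingers measure 114 mm over their backs; the gripper's body (76 mm by 85 mm) begins 54 mm behind the grasp point. The pads swing forward as they close: fully open they stand 13 mm farther back than shut.
Start: joints at [1.105, 0.286, 1.577, -0, 1.279, -0.15], TCP at [209.603, 641.617, 231.325] pointing down, gripper open.
Joint ranges: [-2.77, 2.77], [-0.9, 2.22], [0.21, 2.48], [-1.53, 4.67], [0.24, 2.81], [-2.84, 2.84]. Speed limits (rad/s): [2.79, 2.79, 3.14, 3.14, 3.14, 3.14].

INTERFACE

Orientations are given as a 3x3 rotation matrix whose columns are the frame's x, y, z axes.
In Python, from rig import observe, read_camera, hand_in, search_frame, pinpoint gives the robot as it stands.
- The arm moves only by the shell command python3 -m inch 'ROWS' [FORCE]. ROWS is one flat JSON list of numbers that holds 1 to 20 rows one after another, with no inner brackets; each row has 5 numbers: dx, dy, dz in shares of the most that a row can go, 1 being 50 mm, then a turn about the tool's z in shares of pi/2 rad (1.0 is pi/2 rad), then the opening from 0.0 (shut) to 1.0 (fully open); each row shifts and turns the commanded pose from where the row before left it, along the tool's axes as they then stand; what a row does not reach is not made up. A row lasts 1/10 s, in which the tool goes at most 50 mm and 0.15 rad, less where a joint would pass 70% of its speed; a pose out of reach is approached as far as the arm can. The fingers move at their own pace and stop on an object; FORCE is the grip in N (left out, the last holds). Time passes only in rows, so rows that do not move let the fingers close. It prints the time, the measured TCP pose, the force, the opening and the grip force at its end. Input that does not fit is refused with a message, and nothing moves.
- observe(): the state, without advancing time (a new reading comes with each control period).
- read_camera(name): name is "side" or "top" or "wrist"; returns a dict with "frame" (400x640x3 uint8, blue, green, red), "fx", "fy", "cx", "cy" (pixels), "distortion" ([k1, k2, p1, p2, k3] as OpenCV has them; the pictures are not rectified), "R" (3x3) and "t" (3): a world point X has camera coordinates R X + t; the wrist camera has in their place "tool_from_camera" (4x4, takes a point from camera to tool coordinates, whose origin is the TCP and whose axes are the flange's). Camera axes: x right, y down, z forward; pixel columns grow to the right and rows downward; lengths in mm; the calibration is good to about 2 mm. A picture is of the moment at which its call begins: read the wrist's pose just before it. There is no depth.
- hand_in(): hands the job in; it is judged then, once.
Trained networks look in a picture, given as the dict that the camera call returned (one of the last four; its "shot" number tells which), for a name from the list of things; names that differ only in an ending like _2 or _b are one class to them, and where a whole thing is asked for, a point or a joint stands for the part that bears it (a point fixed in the world has none). Each returns a list of dicts, best first, with "score" (0 to 1); they miss things now and then, are a little off and sometimes report something else, mostly with a low value. They report only what shows in the picture. A call takes as long as a camera call. They do not tell look-alikes from the thing itself.
- search_frame(picture, target): "xyz" ([x, y, z] in mm, in world coordinates, good to about 4 mm: the middle of the surface that is visible of it).
- pinpoint(picture, target): "xyz" ([x, y, z] in mm, in world coordinates, good to about 4 mm: a listed point, or the origin of a listed thing).
The state is a dict: "t": time; "joints": joint angles; "dq": joint speeds; "effort": joint torques, N m; "ee_pos": TCP position; "tool_rot": TCP orientation; "wrist_force": force on the tool from outside, world axes, zero at the start; "torque": the same for the moment, N m; "finger_gap": opening from 0.0 (shut) to 1.0 (fully open); "finger_force": force on a finger pad.
Only numpy, scipy, OpenCV 4.12 (cv2) and the standard library are available. Lean on these libraries where they do the work, as an engineer would, in place of code of your own. Each camera call takes 0.05 s, during which the arm holds its last target. There are 200 camera calls.

## Working session

There is one attempt and no reset: what is moved stays moved. The work goes in short steps, Python scripts to look and compute and a shell command to move; the robot and the scene stay as the last step left them, time stands still between calls to the robot, and variables do not carry over. Pictures are saved under pics/ and viewed, at most 13 in all, crops included, and the job is handed in when it is done.

```bash
ls; mkdir -p pics; python3 - <<'E'
from rig import *
import cv2,numpy as np
o=observe();print(o['t'],o['ee_pos'],np.round(o['tool_rot'],3).tolist(),o['finger_gap'])
for c in ("side","top"):
    p=read_camera(c);cv2.imwrite(f"pics/{c}0.png",p['frame'])
    print(c,p['fx'],p['cx'],p['cy'],np.round(p['R'],3).tolist(),p['t'])
    for n in ["shelf","stop","bumper_nearest","basket","lip","hook","hook_grip","hook_blade","pump","jar","comb","cup"]:
        r=pinpoint(p,n);print(n,[(np.round(x['xyz']).tolist(),round(x['score'],2)) for x in r[:3]])
E
```

```text
pics
0.0 [209.29751423 641.04091949 229.92230818] [[-0.951, 0.311, -0.001], [0.311, 0.951, -0.002], [0.0, -0.002, -1.0]] 1.0055006342340107
side 489.0551283854819 321.2130250276321 199.4220676972206 [[0.994, -0.112, 0.014], [-0.052, -0.562, -0.826], [0.101, 0.82, -0.564]] [-552.86037185   70.11460085 1316.85177939]
shelf [([601.0, -58.0, -2.0], 0.65), ([654.0, -216.0, 38.0], 0.27)]
stop [([604.0, -58.0, 46.0], 0.76), ([695.0, -52.0, 44.0], 0.58)]
bumper_nearest [([626.0, -55.0, 100.0], 0.63)]
basket [([695.0, -51.0, 46.0], 0.97), ([679.0, -410.0, -0.0], 0.61), ([603.0, -57.0, 43.0], 0.38)]
lip [([679.0, -412.0, 51.0], 0.95), ([391.0, -87.0, 49.0], 0.69), ([699.0, -53.0, 119.0], 0.66)]
hook [([446.0, 172.0, -0.0], 0.68)]
hook_grip [([446.0, 170.0, 56.0], 0.9), ([601.0, -56.0, 42.0], 0.42), ([628.0, -55.0, 100.0], 0.33)]
hook_blade [([476.0, 11.0, 0.0], 0.69), ([466.0, -228.0, -1.0], 0.59)]
pump [([654.0, -216.0, 41.0], 0.57)]
jar [([429.0, -398.0, -4.0], 0.69), ([634.0, 105.0, 47.0], 0.62)]
comb [([468.0, -229.0, -1.0], 0.71)]
cup [([428.0, -394.0, -3.0], 0.85)]
top 513.8922432170979 322.394672110744 203.06961281298726 [[-0.026, -1.0, -0.012], [-0.984, 0.027, -0.175], [0.175, 0.007, -0.985]] [ -41.88697583  571.28425061 1162.19605279]
shelf [([604.0, -59.0, 1.0], 0.64), ([695.0, -49.0, 117.0], 0.52)]
stop [([602.0, -62.0, 50.0], 0.68)]
bumper_nearest []
basket [([694.0, -51.0, 51.0], 0.83), ([681.0, -407.0, -0.0], 0.59), ([391.0, -88.0, -0.0], 0.56)]
lip [([687.0, -410.0, 44.0], 0.9), ([697.0, -48.0, 115.0], 0.6), ([393.0, -88.0, 47.0], 0.57)]
hook [([448.0, 172.0, -2.0], 0.6)]
hook_grip [([449.0, 170.0, 54.0], 0.58)]
hook_blade [([480.0, 10.0, -1.0], 0.96)]
pump [([653.0, -212.0, 44.0], 0.67)]
jar [([636.0, 107.0, 44.0], 0.75)]
comb [([464.0, -225.0, 2.0], 0.98)]
cup [([427.0, -391.0, -1.0], 0.96)]
```

View pics/side0.png

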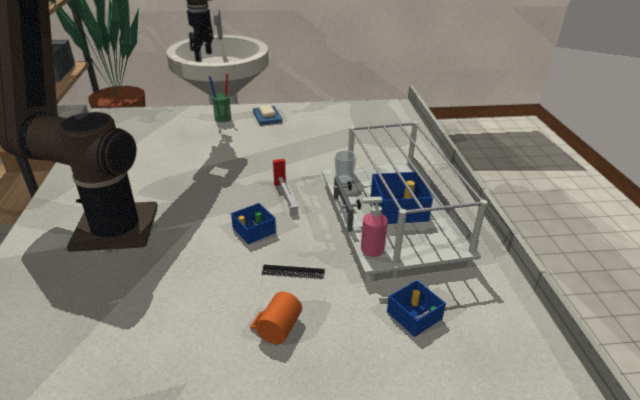

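View pics/top0.png

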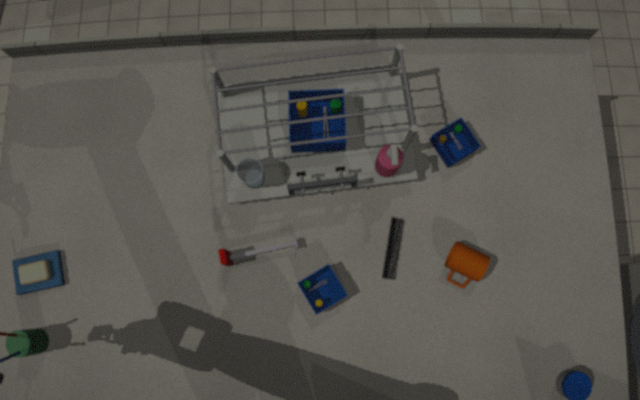

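The side picture shows three blue baskets: (400,196) on the shelf under the tier, and smaller ones on the counter at (254,223) and (416,307). The shelf one fits, since it is behind the stop and larger. I'll confirm it in an enlarged crop and measure the yaws.

```bash
cat >h.py <<'E'
from rig import *
import cv2,numpy as np
def cam(p):
    K=np.array([[p['fx'],0,p['cx']],[0,p['fy'],p['cy']],[0,0,1]],float);return K,np.array(p['distortion'],float),np.array(p['R'],float),np.array(p['t'],float)
def unproj(p,uv,z):
    K,d,R,t=cam(p);q=cv2.undistortPoints(np.array(uv,float).reshape(-1,1,2),K,d)[:,0]
    r=np.c_[q,np.ones(len(q))]@R;c=-R.T@t
    return c+r*((z-c[2])/r[:,2])[:,None]
def proj(p,X):
    K,d,R,t=cam(p);return cv2.projectPoints(np.array(X,float).reshape(-1,3),cv2.Rodrigues(R)[0],t,K,d)[0][:,0]
E
python3 - <<'E'
from h import *
import pickle
p=read_camera("top");pickle.dump(p,open("top.pkl","wb"))
c=p['frame'][40:220,205:425];cv2.imwrite("pics/crop.png",cv2.resize(c,None,fx=3.3,fy=3.3,interpolation=cv2.INTER_CUBIC))
for n in ("basket","lip","stop","hook_blade","hook_grip"): print(n,[(np.round(x['xyz']).tolist(),round(x['score'],2)) for x in pinpoint(p,n)])
E
```

```text
basket [([696.0, -50.0, 52.0], 0.78), ([393.0, -87.0, -0.0], 0.71)]
lip [([684.0, -410.0, 48.0], 0.96), ([394.0, -91.0, 53.0], 0.79), ([697.0, -47.0, 118.0], 0.76), ([446.0, 169.0, 2.0], 0.43)]
stop [([604.0, -58.0, 48.0], 0.84)]
hook_blade [([480.0, 10.0, -2.0], 0.82)]
hook_grip []
```

View pics/crop.png

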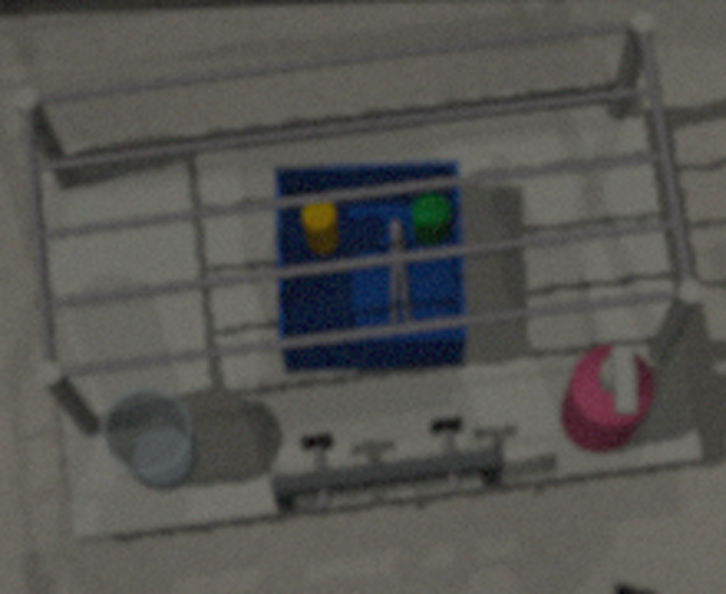

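The crop shows the large basket (285..463, 165..368) under the wire tier, with bumpers at (317,440) and (446,424). It's the only one on the shelf and about 130 mm wide, so it is the target.

```bash
python3 - <<'E'
from h import *
import pickle
p=pickle.load(open("top.pkl","rb"))
f=lambda uv,z:unproj(p,np.array(uv)/3.3+np.array([205,40]),z)
def show(n,uv,z):
    X=f(uv,z);d=X[1]-X[0];print(n,np.round(X,1).tolist(),'len',np.linalg.norm(d).round(1),'yawfromY',np.arctan2(d[0],-d[1]).round(3))
show('front edge',[(80,535),(700,457)],45)
show('tier front',[(48,372),(685,290)],186)
show('tier back',[(25,100),(640,22)],186)
show('tier L',[(48,372),(25,100)],186)
show('basket front bottom',[(287,370),(463,361)],45)
show('basket front top',[(287,340),(463,332)],120)
show('basket back top',[(277,170),(457,162)],120)
show('bumper',[(317,435),(446,419)],110)
show('bar front',[(278,503),(500,475)],113)
# hook rod
hsv=cv2.cvtColor(p['frame'],cv2.COLOR_BGR2HSV)
E
```

```text
front edge [[579.3, 165.0, 45.0], [624.4, -285.4, 45.0]] len 452.6 yawfromY 0.1
tier front [[661.6, 159.8, 186.0], [705.0, -256.7, 186.0]] len 418.8 yawfromY 0.104
tier back [[853.4, 179.2, 186.0], [897.0, -238.7, 186.0]] len 420.2 yawfromY 0.104
tier L [[661.6, 159.8, 186.0], [853.4, 179.2, 186.0]] len 192.7 yawfromY 1.672
basket front bottom [[697.9, 13.3, 45.0], [701.0, -115.8, 45.0]] len 129.1 yawfromY 0.024
basket front top [[698.1, 8.0, 120.0], [700.3, -113.3, 120.0]] len 121.4 yawfromY 0.018
basket back top [[823.3, 13.5, 120.0], [825.4, -113.5, 120.0]] len 127.1 yawfromY 0.016
bumper [[632.6, -11.0, 110.0], [641.4, -99.9, 110.0]] len 89.4 yawfromY 0.098
bar front [[585.1, 16.3, 113.0], [600.3, -135.4, 113.0]] len 152.4 yawfromY 0.1
```

The rows are not in the units I measure in: shifts go in shares of 50 mm and turns go in shares of pi/2 rad. I convert before sending: -28 mm is -0.56, -27 mm is -0.54.

```bash
python3 -m inch '[-0.3,-0.3,0,0,1,-0.54,-0.54,0,0,1,-0.56,-0.56,0,0,1,-0.56,-0.56,0,0,1,-0.56,-0.56,0,0,1,-0.56,-0.56,0,0,1,-0.56,-0.56,0,0,1,-0.56,-0.56,0,0,1,-0.56,-0.56,0,0,1,-0.56,-0.56,0,0,1,-0.56,-0.56,0,0,1,-0.56,-0.56,0,0,1,-0.56,-0.56,0,0,1,-0.3,-0.3,0,0,1,-0.16,-0.16,0,0,1]'
python3 -m inch '[0,0,0,0.0891,1,0,0,0,0.0891,1,0,0,0,0.0891,1,0,0,0,0.0891,1,0,0,0,0.0891,1,0,0,0,0.0891,1,0,0,0,0.0891,1,0,0,0,0.0891,1,0,0,0,0.0891,1,0,0,0,0.0891,1,0,0,0,0.0891,1,0,0,0,0.0891,1,0,0,0,0.0891,1,0,0,0,0.0891,1,0,0,0,0.0891,1,0,0,0,0.0891,1,0,0,0,0.0891,1,0,0,0,0.0891,1,0,0,0,0.0726,1,0,0,0,0,1]'
python3 - <<'E'
from h import *
o=observe();R=np.array(o['tool_rot']);print(o['ee_pos'],R.round(3).tolist(),o['wrist_force'],o['joints'])
p=read_camera("wrist");cv2.imwrite("pics/w1.png",p['frame'])
for n in ("hook","hook_grip","hook_blade"): print(n,[(np.round(x['xyz'],1).tolist(),round(x['score'],2)) for x in pinpoint(p,n)])
p2=read_camera("top")
for n in ("hook","hook_grip","hook_blade"): print(n,[(np.round(x['xyz'],1).tolist(),round(x['score'],2)) for x in pinpoint(p2,n)])
T=np.array(p['tool_from_camera']);print(T.round(3).tolist())
E
```

```text
t: 3.1
ee_pos: [449.1, 169.6, 231.6]
tool_rot: [[-0.95, 0.313, 0.001], [0.313, 0.95, 0.0], [-0.001, 0.0, -1.0]]
wrist_force: [0.0, -0.4, 0.4]
finger_gap: 1.002
finger_force: 0.0
t: 5.1
ee_pos: [448.1, 171.8, 231.4]
tool_rot: [[0.981, 0.192, -0.0], [0.192, -0.981, 0.0], [-0.0, -0.0, -1.0]]
wrist_force: [-0.1, -0.0, -0.5]
finger_gap: 1.002
finger_force: 0.0
[448.05022853 171.81478346 231.36964338] [[0.981, 0.192, -0.0], [0.192, -0.981, 0.0], [-0.0, -0.0, -1.0]] [-0.05708449 -0.049135   -0.4703534 ] [ 1.54182858e-01 -1.55729206e-01  2.04210772e+00  2.88286458e-04
  1.25522697e+00  1.53200206e+00]
hook [([452.6, 171.9, -5.3], 0.97)]
hook_grip [([447.4, 173.2, 50.2], 0.94)]
hook_blade [([477.3, 7.7, -3.7], 0.69), ([447.8, 172.8, 51.1], 0.31)]
hook [([446.1, 170.8, 2.7], 0.91)]
hook_grip [([446.0, 171.0, 55.9], 0.88), ([481.1, 12.1, -3.0], 0.15)]
hook_blade [([479.8, 8.1, -5.9], 0.94), ([623.9, -53.6, 97.2], 0.6)]
[[-0.001, -0.953, -0.302, 76.768], [1.0, -0.001, -0.0, -0.741], [-0.0, -0.302, 0.953, -142.485], [0.0, 0.0, 0.0, 1.0]]
```

View pics/w1.png

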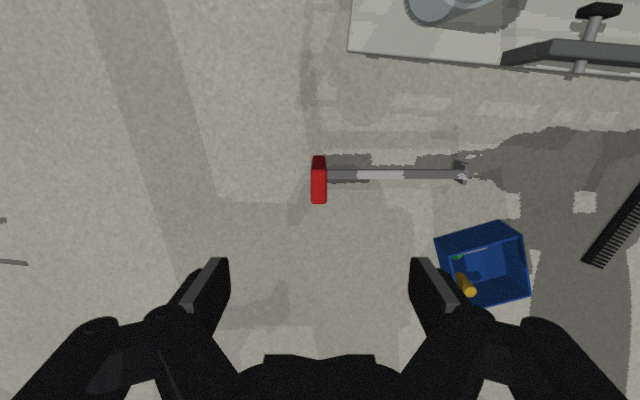

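The wrist view shows the red grip at (319,185) centred between the fingers and the rod running along tool y, so it's aligned. I'll descend and grip.

Converted, 35 mm is 0.7, 30 mm is 0.6.

```bash
python3 -m inch '[-0.02,0,0.4,0,1,0,0,0.7,0,1,0,0,0.7,0,1,0,0,0.7,0,1,0,0,0.6,0,1,0,0,0.4,0,1,0,0,0.24,0,1,0,0,0.12,0,1,0,0,0,0,1,0,0,0,0,0,0,0,0,0,0,0,0,0,0,0,0,0,0,0,0,0,0,0,0,0,0,0,0,0,0,0,0,0,0,0,0,0,0,0,0]' 80
```

```text
t: 7.2
ee_pos: [447.9, 171.2, 38.9]
tool_rot: [[0.982, 0.191, 0.001], [0.191, -0.982, 0.0], [0.001, -0.0, -1.0]]
wrist_force: [-0.8, 0.4, 3.7]
finger_gap: 0.178
finger_force: 78.1
```

Converted, 35 mm is 0.7, 30 mm is 0.6.

```bash
python3 -m inch '[0,0,-0.16,0,0,0,0,-0.4,0,0,0,0,-0.5,0,0,0,0,-0.5,0,0,0,0,-0.5,0,0,0,0,-0.4,0,0,0,0,-0.24,0,0,-0.08,0.36,0,0,0,-0.14,0.6,0,0,0,-0.16,0.7,0,0,0,-0.16,0.7,0,0,0,-0.16,0.7,0,0,0,-0.16,0.7,0,0,0,-0.14,0.6,0,0,0,-0.1,0.4,0,0,0,0,0.1,0,0,0,0,0,0,0,0]'
python3 -m inch '[0,0,0,-0.0318,0,0,0,0,-0.0637,0,0,0,0,-0.0764,0,0,0,0,-0.0764,0,0,0,0,-0.0764,0,0,0,0,-0.0764,0,0,0,0,-0.0764,0,0,0,0,-0.0764,0,0,0,0,-0.0764,0,0,0,0,-0.0764,0,0,0,0,-0.0764,0,0,0,0,-0.0764,0,0,0,0,-0.0509,0,0,0,0,-0.0318,0,0,0,0,0,0,0,0,0,0,0]'
python3 - <<'E'
from h import *
o=observe();print(o['ee_pos'],o['tool_rot'].__class__,o['joints'][5])
for c in ("side","top"):
    p=read_camera(c)
    for n in ("hook_grip","hook_blade","lip"): print(c,n,[(np.round(x['xyz'],1).tolist(),round(x['score'],2)) for x in pinpoint(p,n)])
    cv2.imwrite(f"pics/{c}2.png",p['frame'])
a,b=cv2.imread("pics/side2.png")[80:280,200:500],cv2.imread("pics/top2.png")[40:240,205:425]
cv2.imwrite("pics/c2.png",np.hstack([cv2.resize(a,(450,300)),cv2.resize(b,(330,300))]))
E
```

```text
t: 8.9
ee_pos: [439.2, -78.1, 172.7]
tool_rot: [[0.982, 0.189, -0.001], [0.189, -0.982, 0.001], [-0.001, -0.001, -1.0]]
wrist_force: [0.2, 0.2, -1.0]
finger_gap: 0.176
finger_force: 78.1
t: 10.5
ee_pos: [439.5, -77.0, 173.1]
tool_rot: [[-0.101, 0.995, -0.001], [0.995, 0.101, 0.0], [0.001, -0.001, -1.0]]
wrist_force: [0.6, -0.2, -1.5]
finger_gap: 0.177
finger_force: 78.0
[439.49748366 -77.03328467 173.05347378] <class 'numpy.ndarray'> -0.5030410558811294
side hook_grip [([441.4, -77.9, 190.7], 0.56)]
side hook_blade [([599.7, -59.1, 134.5], 0.88)]
side lip [([680.1, -408.4, 46.8], 0.81), ([703.3, -53.9, 117.2], 0.79), ([386.7, -87.6, 50.9], 0.73), ([657.8, -212.7, 40.0], 0.68)]
top hook_grip []
top hook_blade [([605.0, -59.7, 132.2], 0.67), ([624.7, -53.8, 100.0], 0.2)]
top lip [([681.3, -412.4, 48.8], 0.96), ([695.7, -50.4, 48.2], 0.71), ([394.4, -90.4, 50.9], 0.66), ([696.9, -47.5, 119.8], 0.6), ([604.3, -61.2, 133.0], 0.6)]
```

View pics/c2.png

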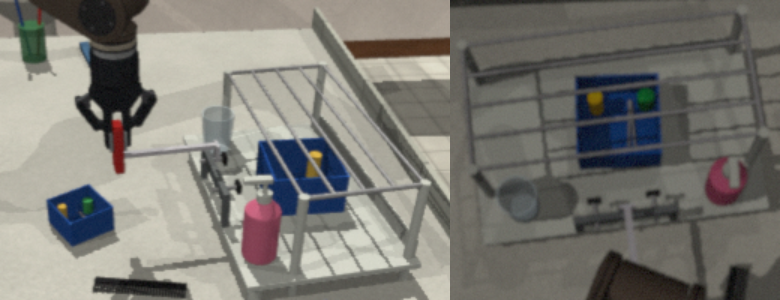

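The crop shows the hook level and pointing into the shelf, with the blade just above the stop bar and the way to the basket free. Next I'll move in over the lip and lower the hook.

Converted, 20 mm is 0.4, 18 mm is 0.36.

```bash
python3 -m inch '[0,0.12,0,0,0,-0.01,0.28,0,0,0,-0.02,0.4,0,0,0,0,0.4,0,0,0,0,0.4,0,0,0,0,0.36,0,0,0,0,0.24,0,0,0,0,0.12,0,0,0,0,0,0,0,0,0,0,0,0,0]'
python3 - <<'E'
from h import *
o=observe();print(o['wrist_force'])
for c in ("side","top"):
    p=read_camera(c)
    for n in ("hook_blade","lip"): print(c,n,[(np.round(x['xyz'],1).tolist(),round(x['score'],2)) for x in pinpoint(p,n)])
    cv2.imwrite(f"pics/{c}3.png",p['frame'])
a,b=cv2.imread("pics/side3.png")[140:250,320:460],cv2.imread("pics/top3.png")[80:220,255:395]
cv2.imwrite("pics/c3.png",np.hstack([cv2.resize(a,(420,330)),cv2.resize(b,(330,330))]))
E
```

```text
t: 11.9
ee_pos: [554.7, -67.8, 173.1]
tool_rot: [[-0.101, 0.995, -0.001], [0.995, 0.101, 0.0], [0.0, -0.001, -1.0]]
wrist_force: [0.6, -0.2, -1.2]
finger_gap: 0.177
finger_force: 78.1
[ 0.61998372 -0.16340596 -1.17157779]
side hook_blade [([716.8, -48.7, 135.2], 0.84)]
side lip [([677.5, -409.7, 47.0], 0.93), ([388.9, -86.9, 51.5], 0.73), ([704.3, -52.3, 119.7], 0.61)]
top hook_blade [([723.2, -52.0, 132.6], 0.68)]
top lip [([394.4, -89.5, 52.2], 0.69), ([698.2, -47.8, 119.2], 0.57), ([685.1, -410.4, 46.9], 0.55)]
```

View pics/c3.png

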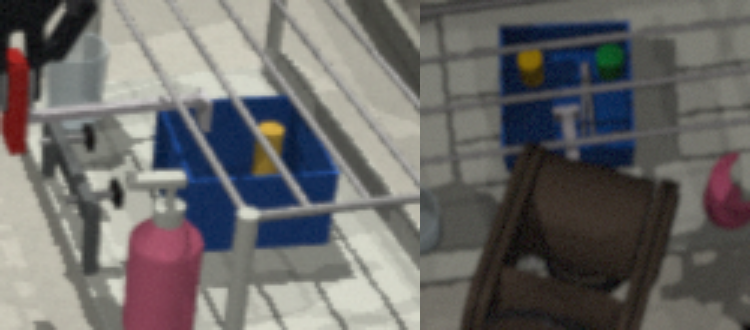

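The blade hangs inside the basket behind the lip (side crop (205,110), top crop (567,110)). I'll lower it, then approach the lip.

Converted, 8 mm is 0.16, 6 mm is 0.12.

```bash
python3 -m inch '[0,0,0.08,0,0,0,0,0.16,0,0,0,0,0.16,0,0,0,0,0.12,0,0,0,0,0.06,0,0,0,0,0.02,0,0,0,0,0,0,0,0,0,0,0,0,0,0,0,0,0]'
python3 -m inch '[0,-0.04,0,0,0,0,-0.04,0,0,0,0,-0.04,0,0,0,0,-0.02,0,0,0,0,0,0,0,0,0,0,0,0,0]'
python3 -m inch '[0,-0.02,0,0,0,0,-0.02,0,0,0,0,-0.02,0,0,0,0,-0.02,0,0,0,0,-0.02,0,0,0,0,-0.02,0,0,0,0,-0.02,0,0,0,0,-0.02,0,0,0,0,-0.02,0,0,0,0,-0.02,0,0,0,0,-0.02,0,0,0,0,-0.02,0,0,0,0,-0.02,0,0,0,0,-0.02,0,0,0]'
```

```text
t: 13.1
ee_pos: [555.5, -67.9, 143.8]
tool_rot: [[-0.101, 0.995, 0.001], [0.995, 0.101, -0.0], [-0.0, 0.001, -1.0]]
wrist_force: [0.4, -0.2, -1.6]
finger_gap: 0.175
finger_force: 78.1
t: 13.7
ee_pos: [548.3, -68.5, 143.4]
tool_rot: [[-0.101, 0.995, 0.0], [0.995, 0.101, -0.0], [-0.0, 0.0, -1.0]]
wrist_force: [-0.5, 0.3, -2.0]
finger_gap: 0.179
finger_force: 78.1
t: 15.1
ee_pos: [534.6, -70.0, 143.4]
tool_rot: [[-0.101, 0.995, 0.001], [0.995, 0.101, -0.0], [-0.0, 0.001, -1.0]]
wrist_force: [2.8, -0.7, -2.5]
finger_gap: 0.179
finger_force: 78.0
```

Converted, -1.5 mm is -0.03, -1 mm is -0.02.

```bash
python3 -m inch '[0,-0.03,0,0,0,0,-0.03,0,0,0,0,-0.03,0,0,0,0,-0.03,0,0,0,0,-0.03,0,0,0,0,-0.03,0,0,0,0,-0.03,0,0,0,0,-0.03,0,0,0,0,-0.03,0,0,0,0,-0.03,0,0,0,0,-0.03,0,0,0,0,-0.03,0,0,0,0,-0.03,0,0,0,0,-0.03,0,0,0,0,-0.03,0,0,0,0,-0.02,0,0,0]'
python3 - <<'E'
from h import *
print(observe()['wrist_force'])
for c in ("side","top"):
    p=read_camera(c)
    for n in ("hook_blade","lip","basket"): print(c,n,[(np.round(x['xyz'],1).tolist(),round(x['score'],2)) for x in pinpoint(p,n)])
    cv2.imwrite(f"pics/{c}4.png",p['frame'])
a,b=cv2.imread("pics/side4.png")[140:250,320:460],cv2.imread("pics/top4.png")[80:220,255:395]
cv2.imwrite("pics/c4.png",np.hstack([cv2.resize(a,(420,330)),cv2.resize(b,(330,330))]))
E
```

```text
t: 16.7
ee_pos: [510.9, -72.3, 143.4]
tool_rot: [[-0.101, 0.995, 0.0], [0.995, 0.101, -0.0], [-0.0, 0.0, -1.0]]
wrist_force: [3.7, -0.4, -1.8]
finger_gap: 0.179
finger_force: 78.1
[ 3.74346107 -0.35875268 -1.84937808]
side hook_blade [([671.8, -54.1, 106.7], 0.82)]
side lip [([675.9, -54.2, 120.0], 0.74), ([390.8, -86.2, 50.5], 0.63), ([680.1, -408.7, 51.2], 0.6)]
side basket [([393.1, -89.9, -2.4], 0.68), ([670.7, -53.7, 47.0], 0.67), ([679.9, -410.8, -1.6], 0.58), ([623.4, -54.1, 99.3], 0.53)]
top hook_blade [([652.7, -212.4, 46.8], 0.55), ([675.6, -55.5, 101.9], 0.48)]
top lip [([671.8, -50.2, 116.7], 0.91), ([684.6, -412.0, 49.5], 0.9), ([396.8, -88.2, 50.3], 0.84)]
top basket [([394.7, -90.5, 1.3], 0.84), ([667.4, -54.5, 50.0], 0.77)]
```

View pics/c4.png

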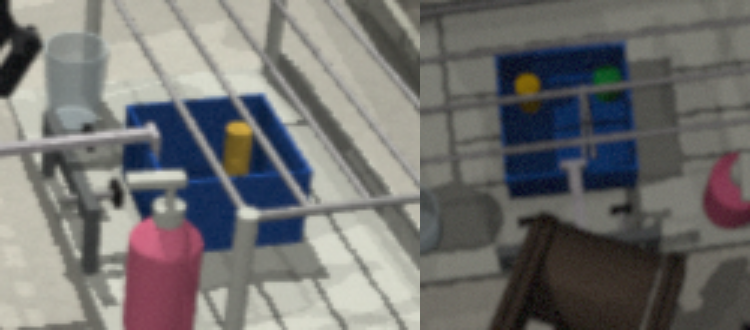

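The basket follows and has squared itself to the hook (side crop (210,170)), with about 25 mm to the bumpers. I'll go on more finely.

Converted, -1 mm is -0.02.

```bash
python3 -m inch '[0,-0.02,0,0,0,0,-0.02,0,0,0,0,-0.02,0,0,0,0,-0.02,0,0,0,0,-0.02,0,0,0,0,-0.02,0,0,0,0,-0.02,0,0,0,0,-0.02,0,0,0,0,-0.02,0,0,0,0,-0.02,0,0,0,0,-0.02,0,0,0,0,-0.02,0,0,0,0,-0.02,0,0,0,0,-0.02,0,0,0]'
```

```text
t: 18.5
ee_pos: [496.9, -73.7, 143.3]
tool_rot: [[-0.101, 0.995, -0.0], [0.995, 0.101, 0.0], [0.0, -0.0, -1.0]]
wrist_force: [3.4, 0.4, -1.0]
finger_gap: 0.177
finger_force: 78.1
```

```bash
python3 - <<'E'
from h import *
p=read_camera("top")
for n in ("lip","basket"): print(n,[(np.round(x['xyz'],1).tolist(),round(x['score'],2)) for x in pinpoint(p,n)])
c=p['frame'][130:205,265:375];cv2.imwrite("pics/c5.png",cv2.resize(c,None,fx=6,fy=6,interpolation=cv2.INTER_CUBIC))
E
```

```text
lip [([393.4, -88.1, 52.2], 0.74), ([684.2, -413.1, 46.6], 0.64), ([468.0, -227.6, 1.3], 0.45)]
basket [([656.6, -52.7, 48.8], 0.98), ([394.3, -91.2, -1.5], 0.78), ([681.5, -407.6, -2.2], 0.72)]
```

View pics/c5.png

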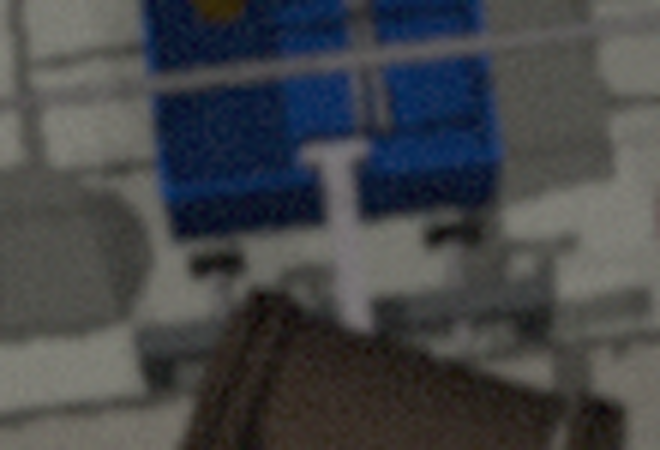

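The basket front (crop 180..495, about 235..205) is parallel to the bumpers at (218,255) and (452,225), about 12 mm off. Now half-millimetre steps.

Converted, -0.5 mm is -0.01.

```bash
python3 -m inch '[0,-0.01,0,0,0,0,-0.01,0,0,0,0,-0.01,0,0,0,0,-0.01,0,0,0,0,-0.01,0,0,0,0,-0.01,0,0,0,0,-0.01,0,0,0,0,-0.01,0,0,0,0,-0.01,0,0,0,0,-0.01,0,0,0,0,-0.01,0,0,0,0,-0.01,0,0,0,0,-0.01,0,0,0,0,-0.01,0,0,0]'
```

```text
t: 20.05
ee_pos: [490.0, -74.4, 143.3]
tool_rot: [[-0.101, 0.995, -0.0], [0.995, 0.101, 0.0], [0.0, -0.0, -1.0]]
wrist_force: [3.1, 0.3, -2.1]
finger_gap: 0.176
finger_force: 78.1
```

Converted, -0.5 mm is -0.01.

```bash
python3 -m inch '[0,-0.01,0,0,0,0,-0.01,0,0,0,0,-0.01,0,0,0,0,-0.01,0,0,0,0,-0.01,0,0,0,0,-0.01,0,0,0]'; python3 -m inch '[0,-0.01,0,0,0,0,-0.01,0,0,0,0,-0.01,0,0,0,0,-0.01,0,0,0]'
```

```text
t: 20.65
ee_pos: [487.0, -74.7, 143.3]
tool_rot: [[-0.101, 0.995, 0.0], [0.995, 0.101, -0.0], [-0.0, 0.0, -1.0]]
wrist_force: [1.5, 0.1, -2.1]
finger_gap: 0.179
finger_force: 78.1
t: 21.05
ee_pos: [485.0, -74.9, 143.3]
tool_rot: [[-0.101, 0.995, -0.0], [0.995, 0.101, -0.0], [-0.0, -0.0, -1.0]]
wrist_force: [3.7, -0.5, -2.4]
finger_gap: 0.175
finger_force: 78.1
```

Converted, -0.5 mm is -0.01.

```bash
python3 -m inch '[0,-0.01,0,0,0,0,-0.01,0,0,0,0,-0.01,0,0,0]' | grep -E "ee|wri"; python3 -m inch '[0,-0.01,0,0,0,0,-0.01,0,0,0]'| grep -E "ee|wri"; python3 -m inch '[0,-0.01,0,0,0]'| grep -E "ee|wri"
```

```text
ee_pos: [483.5, -75.1, 143.3]
wrist_force: [3.0, 0.1, -0.9]
ee_pos: [482.6, -75.1, 143.3]
wrist_force: [2.6, 0.6, -1.8]
ee_pos: [482.0, -75.2, 143.3]
wrist_force: [3.4, 0.6, -2.1]
```

Converted, -0.5 mm is -0.01.

```bash
python3 -m inch '[0,-0.01,0,0,0,0,-0.01,0,0,0]' | grep -E "ee|wri"; python3 -m inch '[0,-0.01,0,0,0,0,-0.01,0,0,0]'| grep -E "ee|wri"; python3 -m inch '[0,-0.01,0,0,0]'| grep -E "ee|wri"
```

```text
ee_pos: [481.1, -75.3, 143.3]
wrist_force: [3.4, 0.3, -2.3]
ee_pos: [480.1, -75.4, 143.3]
wrist_force: [2.6, -0.0, -2.4]
ee_pos: [479.6, -75.5, 143.3]
wrist_force: [2.1, 1.0, -1.9]
```

Converted, -0.5 mm is -0.01.

```bash
python3 -m inch '[0,-0.01,0,0,0,0,-0.01,0,0,0]' | grep -E "ee|wri"; python3 -m inch '[0,-0.01,0,0,0]'| grep -E "ee|wri"; python3 -m inch '[0,-0.01,0,0,0]'| grep -E "ee|wri"
```

```text
ee_pos: [478.6, -75.6, 143.3]
wrist_force: [2.8, 0.7, -1.0]
ee_pos: [478.2, -75.6, 143.3]
wrist_force: [4.4, 0.6, -2.6]
ee_pos: [477.9, -75.7, 143.3]
wrist_force: [5.3, 0.2, -3.4]
```

```bash
python3 - <<'E'
from h import *
F=[]
for i in range(4):
    p=read_camera("top");F.append(observe()['wrist_force'])
print(np.mean(F,0),np.std(F,0))
c=p['frame'][140:205,265:375];cv2.imwrite("pics/c6.png",cv2.resize(c,None,fx=7,fy=7,interpolation=cv2.INTER_CUBIC))
E
```

```text
[ 4.73641552  0.72070245 -3.22769885] [0.48913591 0.5113968  0.43977097]
```

View pics/c6.png

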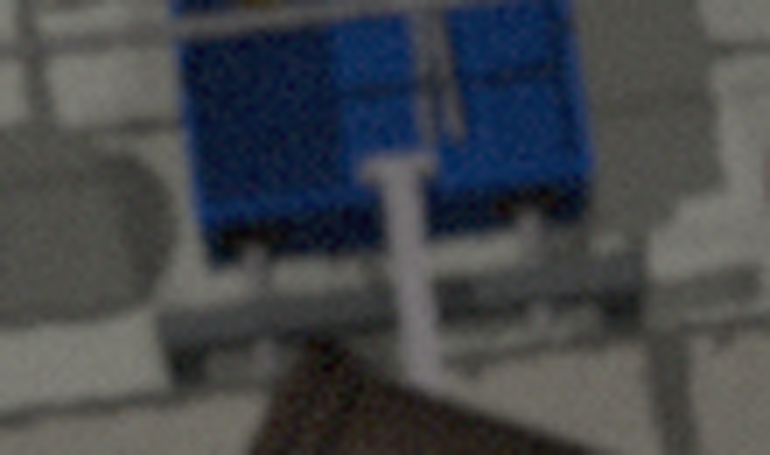

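Both bumpers (crop (240,240) and (530,205)) now meet the front wall, and the force is rising. I'll build up the pull.

Converted, -0.5 mm is -0.01.

```bash
python3 -m inch '[0,-0.01,0,0,0]' | grep -E "ee|wri"; python3 -m inch '[0,-0.01,0,0,0]'| grep -E "ee|wri"; python3 -m inch '[0,-0.008,0,0,0]'| grep -E "ee|wri"
```

```text
ee_pos: [477.6, -75.7, 143.3]
wrist_force: [6.9, -0.2, -4.0]
ee_pos: [477.3, -75.7, 143.3]
wrist_force: [7.7, 0.5, -4.3]
ee_pos: [477.1, -75.8, 143.3]
wrist_force: [9.6, 0.9, -6.1]
```

Converted, -0.4 mm is -0.008.

```bash
python3 -m inch '[0,-0.008,0,0,0,0,0,0,0,0]' | grep -E "ee|wri"; python3 -m inch '[0,0,0,0,0,0,0,0,0,0,0,0,0,0,0]'| grep -E "ee|wri"; python3 -m inch '[0,0,0,0,0,0,0,0,0,0,0,0,0,0,0]'| grep -E "ee|wri"
```

```text
ee_pos: [476.9, -75.8, 143.3]
wrist_force: [10.1, 0.7, -5.8]
ee_pos: [477.0, -75.8, 143.3]
wrist_force: [9.3, 0.9, -6.3]
ee_pos: [477.0, -75.8, 143.3]
wrist_force: [8.8, 1.2, -6.1]
```

Converted, -0.4 mm is -0.008.

```bash
python3 -m inch '[0,-0.008,0,0,0,0,0,0,0,0]' | grep -E "ee|wri"; python3 -m inch '[0,-0.004,0,0,0,0,0,0,0,0,0,0,0,0,0,0,0,0,0,0,0,0,0,0,0,0,0,0,0,0,0,0,0,0,0]'| grep -E "ee|wri"
```

```text
ee_pos: [476.8, -75.8, 143.3]
wrist_force: [9.9, 1.0, -6.5]
ee_pos: [476.7, -75.8, 143.2]
wrist_force: [10.7, 0.6, -7.1]
```

Converted, 0.4 mm is 0.008.

```bash
python3 -m inch '[0,0.008,0,0,0,0,0.008,0,0,0,0,0.008,0,0,0,0,0.008,0,0,0,0,0.008,0,0,0,0,0.008,0,0,0,0,0.008,0,0,0,0,0.008,0,0,0,0,0.008,0,0,0,0,0.008,0,0,0]' | grep -E "ee|wri"; python3 -m inch '[0,0.01,0,0,0,0,0.01,0,0,0,0,0.01,0,0,0,0,0.02,0,0,0,0,0.02,0,0,0,0,0.02,0,0,0,0,0.02,0,0,0,0,0,0,0,0]'| grep -E "ee|wri"
python3 - <<'E'
from h import *
F=[]
for i in range(4):
    p=read_camera("top");F.append(observe()['wrist_force'])
print(np.mean(F,0))
for n in ("hook_blade","lip","basket"): print(n,[(np.round(x['xyz'],1).tolist(),round(x['score'],2)) for x in pinpoint(p,n)])
E
```

```text
ee_pos: [478.4, -75.4, 142.9]
wrist_force: [-0.6, 0.4, -0.6]
ee_pos: [484.8, -75.0, 143.4]
wrist_force: [0.6, 0.4, -1.5]
[-0.12383857 -0.20937254 -1.07208764]
hook_blade [([649.4, -59.6, 103.3], 0.58)]
lip [([639.0, -56.7, 117.4], 0.76), ([681.3, -408.0, 48.2], 0.59), ([394.9, -87.0, 47.1], 0.51)]
basket [([637.5, -57.0, 50.9], 0.74), ([679.7, -409.8, -1.4], 0.64), ([393.4, -87.2, 0.1], 0.54)]
```

Converted, -14 mm is -0.28, -12 mm is -0.24.

```bash
python3 -m inch '[0,0,-0.04,0,0,0,0,-0.08,0,0,0,0,-0.12,0,0,0,0,-0.16,0,0,0,0,-0.16,0,0,0,0,-0.12,0,0,0,0,-0.04,0,0,0,-0.1,0,0,0,0,-0.24,0,0,0,0,-0.28,0,0,0,0,-0.2,0,0,0,0,-0.08,0,0,0,0,0,0,0,0,0,0,0,0,0]'
python3 - <<'E'
from h import *
p=read_camera("side");q=read_camera("top")
for n in ("hook_blade","hook_grip","lip","basket"): print(n,[[(np.round(x['xyz'],1).tolist(),round(x['score'],2)) for x in pinpoint(r,n)[:2]] for r in (p,q)])
a,b=p['frame'][80:280,200:500],q['frame'][40:240,205:425]
cv2.imwrite("pics/c7.png",np.hstack([cv2.resize(a,(450,300)),cv2.resize(b,(330,300))]))
E
```

```text
t: 28.3
ee_pos: [440.1, -79.6, 179.5]
tool_rot: [[-0.101, 0.995, 0.001], [0.995, 0.101, -0.0], [-0.0, 0.001, -1.0]]
wrist_force: [-0.1, 0.4, -1.5]
finger_gap: 0.177
finger_force: 79.1
hook_blade [[([601.3, -63.9, 140.0], 0.82)], [([602.8, -62.8, 137.7], 0.52)]]
hook_grip [[([439.1, -79.8, 192.9], 0.91)], []]
lip [[([678.4, -407.3, 45.1], 0.72), ([387.8, -84.8, 49.9], 0.66)], [([638.3, -54.9, 118.9], 0.74), ([391.0, -88.5, 50.5], 0.65)]]
basket [[([679.4, -410.2, 0.4], 0.87), ([638.9, -54.2, 48.3], 0.83)], [([679.7, -407.6, -2.1], 0.74), ([636.7, -57.9, 52.4], 0.66)]]
```

View pics/c7.png

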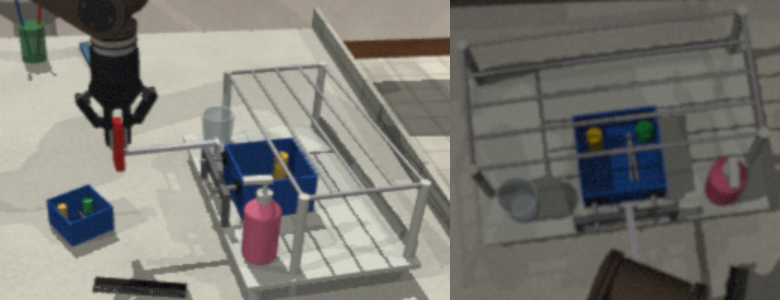

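The basket sits square at the bumpers and the hook is clear of it. I'll carry the hook back.

Converted, 0.12 rad is 0.0764.

```bash
python3 -m inch '[0,0,0,0.0318,0,0,0,0,0.0637,0,0,0,0,0.0764,0,0,0,0,0.0764,0,0,0,0,0.0764,0,0,0,0,0.0764,0,0,0,0,0.0764,0,0,0,0,0.0764,0,0,0,0,0.0764,0,0,0,0,0.0764,0,0,0,0,0.0764,0,0,0,0,0.0764,0,0,0,0,0.0509,0,0,0,0,0.0318,0,0,0,0,0,0]' | grep -A1 ee
python3 -m inch '[0.08,-0.36,0,0,0,0.14,-0.6,0,0,0,0.16,-0.7,0,0,0,0.16,-0.7,0,0,0,0.16,-0.7,0,0,0,0.16,-0.7,0,0,0,0.14,-0.6,0,0,0,0.1,-0.4,0,0,0,0,-0.1,0,0,0,0,0,0.4,0,0,0,0,0.6,0,0,0,0,0.6,0,0,0,0,0.5,0,0,0,0,0.3,0,0,0,0,0.16,0,0,0,0,0.1,0,0,0,0,0,0,0,0,0,0,0,0]'
```

```text
ee_pos: [439.9, -79.5, 179.3]
tool_rot: [[0.982, 0.191, -0.0], [0.191, -0.982, 0.0], [-0.0, -0.0, -1.0]]
t: 32.1
ee_pos: [448.4, 169.5, 47.2]
tool_rot: [[0.982, 0.191, 0.002], [0.191, -0.982, 0.0], [0.002, 0.0, -1.0]]
wrist_force: [-0.1, 0.1, -2.0]
finger_gap: 0.182
finger_force: 79.1
```

Converted, 2 mm is 0.04, 1 mm is 0.02.

```bash
python3 -m inch '[0,0,0.04,0,0,0,0,0.04,0,0,0,0,0.02,0,0,0,0,0,0,0]' | grep -E "ee|wri"; python3 -m inch '[0,0,0.02,0,0,0,0,0,0,0]'| grep -E "ee|wri"; python3 -m inch '[0,0,0.02,0,0,0,0,0,0,0]'| grep -E "ee|wri"; python3 -m inch '[0,0,0.014,0,0,0,0,0,0,0]'| grep -E "ee|wri"
```

```text
ee_pos: [447.5, 169.6, 41.2]
wrist_force: [-0.1, 0.4, -1.5]
ee_pos: [447.5, 169.6, 40.2]
wrist_force: [0.2, 0.6, -1.6]
ee_pos: [447.5, 169.5, 39.2]
wrist_force: [-1.0, 0.3, -1.2]
ee_pos: [447.7, 169.6, 38.9]
wrist_force: [-1.0, -0.4, 2.7]
```

Contact with the counter. I'll release and retreat straight up, watching the hook.

Converted, -30 mm is -0.6, -25 mm is -0.5.

```bash
python3 -m inch '[0,0,0,0,0.3,0,0,0,0,0.4,0,0,0,0,0.6,0,0,0,0,0.8,0,0,0,0,1,0,0,0,0,1,0,0,0,0,1,0,0,0,0,1]' | grep -E "ee|wri|gap"
python3 -m inch '[0,0,-0.1,0,1,0,0,-0.3,0,1,0,0,-0.5,0,1,0,0,-0.6,0,1,0,0,-0.6,0,1,0,0,-0.6,0,1,0,0,-0.3,0,1,0,0,0,0,1,0,0,0,0,1,0,0,0,0,1]' | grep -E "ee|wri|gap"
python3 - <<'E'
from h import *
p=read_camera("side");q=read_camera("top")
for n in ("hook","hook_blade","hook_grip","lip","basket"): print(n,[[(np.round(x['xyz'],1).tolist(),round(x['score'],2)) for x in pinpoint(r,n)[:3]] for r in (p,q)])
a,b=p['frame'][80:280,200:500],q['frame'][130:205,265:375]
cv2.imwrite("pics/c8.png",np.hstack([cv2.resize(a,(420,300)),cv2.resize(b,(380,300))]))
E
```

```text
ee_pos: [447.6, 169.5, 38.6]
wrist_force: [-0.5, -0.3, 0.7]
finger_gap: 0.999
ee_pos: [446.6, 169.4, 187.0]
wrist_force: [-0.1, 0.3, 0.3]
finger_gap: 0.999
hook [[([443.1, 170.5, -3.7], 0.73)], [([451.2, 165.0, -0.8], 0.63)]]
hook_blade [[([479.2, 9.5, 0.2], 0.79), ([603.0, -57.9, 42.4], 0.5)], [([478.0, 7.3, -0.9], 0.97)]]
hook_grip [[([444.3, 166.7, 53.8], 0.71), ([598.4, -58.7, 0.3], 0.67), ([601.6, -52.0, 44.8], 0.66)], [([445.2, 168.0, 56.4], 0.68)]]
lip [[([388.9, -88.0, 51.5], 0.79), ([643.8, -59.4, 118.5], 0.77), ([678.8, -409.0, 50.8], 0.62)], [([640.6, -55.0, 118.0], 0.98), ([395.2, -90.2, 49.3], 0.9), ([681.1, -411.4, 45.9], 0.85)]]
basket [[([395.2, -90.1, -2.4], 0.95), ([680.2, -408.1, -0.6], 0.8), ([634.7, -57.0, 47.6], 0.62)], [([681.3, -409.0, 0.0], 0.9), ([393.4, -88.6, 0.1], 0.78), ([636.3, -56.6, 49.1], 0.72)]]
```

View pics/c8.png

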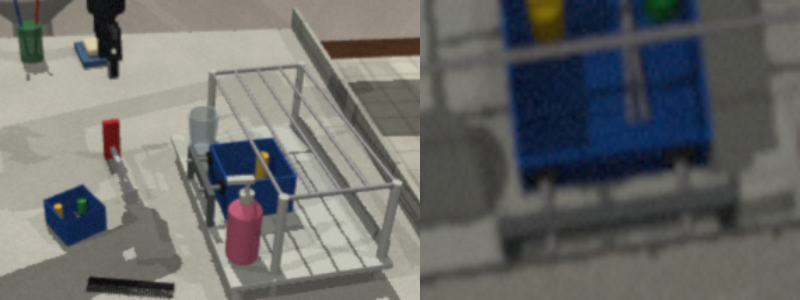

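The hook stands upright on the counter (crop (112,140)), and the basket sits square against both bumpers (crop (545,180) and (690,155)).

```bash
python3 -c "
from rig import *
print(hand_in())"
```

```text
the job is handed in; nothing more can be done
None
```

The job is handed in, but no verdict came back: I pulled the basket square against both bumpers with about 10 N on the hook (bumper force not measured directly, roughly 7–8 N), unhooked it gently, and stood the hook upright on the counter near where it started.

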